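# Gauge a worn dryer roller with the bench caliper

### The arm

A 7-joint arm with a two-finger parallel gripper is mounted at the origin on the work surface. World frame = base frame: x ahead of the robot, y to its left, z up, the work surface at z = 0. Lengths are in m, angles in rad, forces in N, time in s.
With the tool pointing down it reaches from about 0.4 to 0.85 m from the base axis. Payload 4.4 kg.
Tool frame: the origin (TCP) lies midway between the tips of the shut fingers; the grasp point (between the pads) lies 19 mm behind it; z points along the fingers, y is the line along which they close (so a half turn about z gives the same grasp; the last joint's range is limited). The gripper opens to 94 mm and grips with 3 to 60 N. Pads are 16 mm wide; open, the fingers measure 119 mm over their backs; the gripper's body (75 mm by 177 mm) begins 78 mm behind the grasp point.
Start: joints at [-1.297, 0.628, 0.038, 1.517, -0.027, 0.996, -0.02], TCP at [0.217, 0.613, 0.205] pointing down, gripper open.
Joint ranges: [-3.06, 3.06], [-0.37, 2.12], [-1.25, 1.32], [0.18, 2.47], [-1.1, 4.24], [0.23, 1.98], [-2.94, 2.94]. Speed limits (rad/s): [2.57, 2.57, 3.14, 3.14, 3.14, 3.14, 3.14].

### API

Orientations are given as a rotation vector (axis times angle).
In Python, from workcell import env, grip, inverse_kinematics, monitor, grab_frame gives the robot as it stands. The module is installed in compiled form; this text tells all that it offers. Calls block until the motion is done:
- env.reach(position, orientation): joint-space move of the TCP to a pose.
- env.servo_line(position, attitude=None, velocity=0.15, max_force=None): straight line of the TCP; attitude=None keeps the orientation; velocity is the mean speed in m/s. With max_force (N) it stops when the force on the tool has changed by that much, and returns True; else False.
- env.move_joints(angles): joint-space move.
- grip(opening, grip_force=None): finger opening in m; grip_force is the grip in N (None keeps the last); returns when the fingers have stopped.
- env.pause(seconds).
- inverse_kinematics(position, orientation): joint angles nearest the present ones, or None.
- monitor.read_state(): the state.
- grab_frame(name): name is "scene" or "side" or "wrist"; returns a dict with "image" (384x512x3 uint8, red, green, blue), "intrinsics" (3x3 intrinsics, pixels), "distortion" ([k1, k2, p1, p2, k3] as OpenCV has them; the pictures are not rectified), "position" and "attitude" of the camera in the world. Camera axes: x right, y up, looking along -z (the intrinsics and any distortion apply to the point x, -y, -z); pixel columns grow to the right and rows downward; lengths in m; the calibration is good to about 2 mm. A picture is of the moment at which its call begins. There is no depth.
A pose or a line that the arm cannot do raises env.IKError and nothing moves.
- env.sign_off(): hands the job in; it is judged then, once.
The state is a dict: "time_s": time; "joint_pos": joint angles; "dq": joint speeds; "tau": joint torques, N m; "eef_pos": TCP position; "orientation": TCP orientation; "force": force on the tool from outside, world axes, zero at the start; "ft_torque": the same for the moment, N m; "grip_width": finger opening in m; "gripper_force": force on a finger pad.
Only numpy, scipy, OpenCV 4.12 (cv2) and the standard library are available. Lean on these libraries where they do the work, as an engineer would, in place of code of your own. Each camera call takes 0.05 s, during which the arm holds its last target. There are 200 camera calls.

### The job

Pull the stop pin up out of the caliper's beam and hang it by its collar in the notch of the fork at the beam's end. Then slide the caliper's moving jaw up against the dryer roller standing between the jaws, pushing the roller along until it is lightly nipped between both jaws, gently enough that the sprung jaw does not tilt out of square. Leave it nipped and let go; do not disturb the spare roller or the other things on the counter.

Things in the scene. Friction and masses are not known exactly. Their poses are not given: they have to be found in the camera images.
- gauge: bench caliper fixed to the counter. Origin on the counter under the middle of its straight aluminium beam; its y axis runs along the beam (beam 328 mm long, 32 wide, top 34 mm up), both jaws point to its +x, z up. Fixed jaw at the -y side, moving jaw at the +y side; the fork is at the -y end.
- anvil: the fixed jaw: steel bar 16 mm thick, reaching from x = 25 to 135 mm, 12 to 50 mm above the counter. Origin on the beam's centre line at counter height, in the plane of the jaw's measuring face, which looks to the gauge's +y (gauge y = -110 mm).
- jaw_arm: the moving jaw's steel bar, same size as the fixed one. Origin on its pivot: on the beam's centre line, at counter height, in the plane of its measuring face, which looks to -y. It turns on the carriage about a sprung vertical pivot (14 N m/rad), so pushing its tip or pressing hard on the roller tilts it: 8 N at a roller 75 mm out gives 0.043 rad. Push the carriage, not the jaw.
- carriage (a joint): slide of the moving jaw's carriage along the beam, m: 0 is fully open (jaw faces 170 mm apart), grows as it closes towards -y; face gap = 0.170 - value; end stop at 0.165. It drags with about 6 N of friction and stays where it is left. While the stop pin is in its bore it cannot go beyond about 0.026.
- jaw (a joint): tilt of the moving jaw on its pivot, rad; 0 is square to the beam, positive when its tip is pushed back (to the gauge's +y) by the roller.
- tab (a point): top centre of the upright tab on the carriage, 95 mm up: the place to grip or push. Tab 16 mm thick along the beam, 34 mm across it, 45 mm tall. It stands on the carriage (56 mm along the beam, 54 across, top 50 mm up), whose front is in the plane of the moving jaw's face; the tab's centre is 36 mm behind that face.
- pin: loose steel stop pin, upright in the bore of the beam in front of the carriage. Origin at the centre of the underside of its collar; z up along the pin: shank 13 mm in diameter and 24 mm long below, collar 28 mm in diameter and 6 mm thick, grip 18 mm in diameter from 6 to 66 mm above the origin. 120 g. In the bore the collar rests on the beam.
- bore (a point): mouth of the pin's bore (15.5 mm wide, through the beam) on top of the beam, 34 mm up.
- notch (a point): parking place of the pin: centre of its shank when nearly right in, at the height of the fork's top, 40 mm up; axes as the gauge. The notch is a slot 18 mm wide between two flat prongs 6 mm thick, open above, below and towards -x, 42 mm long: its closed end lies 8 mm to +x of this point. The pin hangs in it by its collar, shank down.
- roller_a: dryer drum roller: dark rubber disc with a white hub, standing flat on the counter, 40 mm high. Diameter depends on wear, 60 to 75 mm: measure, do not assume. Origin at the centre of its underside. One roller (a or b, it varies) stands between the jaws, 60 to 90 mm out from the beam's centre line; the other is the spare. 100 to 200 g; 1 to 2 N slide it.
- roller_b: the other dryer roller, same description, different diameter.
- foot: bystander: screw-in levelling foot of the washer, disc 48 mm across with a stud, 55 mm high, beside the fixed jaw. Origin under its centre.
- screwdriver: bystander: screwdriver 190 mm long, lying beyond the moving jaw.
- wrench: bystander: wrench 170 mm long, lying on the robot's side of the caliper.
- scoop: bystander: white measuring cup, 72 mm wide, 60 mm high.
- softener: bystander: white bottle 72 mm wide, 200 mm high.
- carton: bystander: cardboard carton 70 x 120 x 55 mm.
Mind the look-alikes: they are no part of the job. Of the things that look like the pin, the smallest one is meant.

How it is judged:
On the way, in this order (a step that is already met when the one before it is completed fails the run):
1. the stop pin is drawn up out of its bore (z of pin in the frame of bore above 0.026 m), for 0.1 s.
2. the pin hangs upright by its collar in the fork's notch, let go (x of pin in the frame of notch between -0.026 and 0.006 m and y of pin in the frame of notch between -0.006 and 0.006 m and z of pin in the frame of notch between -0.004 and 0.004 m and angle between pin's own z axis and vertical below 0.15 rad and linear speed of pin below 0.02 m/s and contact force between the fingers and pin below 0.05 N), for 0.3 s.
3. the roller between the jaws is nipped by both jaws (over 0.8 N on each) ((contact force between each of jaw_arm, anvil and roller_a above 0.8 N or contact force between each of jaw_arm, anvil and roller_b above 0.8 N)), for 0.3 s.
At the end, for the whole second after the job is handed in: Pin let go, hanging upright (0.15 rad) by its collar in the notch: within 6 mm across, up to 26 mm out, collar 4 mm from the fork top. Roller upright, still, pressed by both jaws (over 0.4 N each); moving jaw square within 0.045 rad; carriage at rest (x of pin in the frame of notch between -0.026 and 0.006 m and y of pin in the frame of notch between -0.006 and 0.006 m and z of pin in the frame of notch between -0.004 and 0.004 m and angle between pin's own z axis and vertical below 0.15 rad and ((contact force between each of jaw_arm, anvil and roller_a above 0.4 N and angle between roller_a's own z axis and vertical below 0.08 rad and linear speed of roller_a below 0.01 m/s) or (contact force between each of jaw_arm, anvil and roller_b above 0.4 N and angle between roller_b's own z axis and vertical below 0.08 rad and linear speed of roller_b below 0.01 m/s)) and value of joint jaw between -0.045 and 0.045 rad and velocity of joint carriage between -0.005 and 0.005 m/s and linear speed of pin below 0.02 m/s); the robot touches nothing.
It fails at once if the moving jaw is tilted by more than 0.05 rad (it takes about 9 N on the roller) (value of joint jaw above 0.05 rad or value of joint jaw below -0.05 rad).
It fails at once if the roller is squeezed with more than 15 N (contact force between jaw_arm and roller_a above 15 N or contact force between jaw_arm and roller_b above 15 N).
It fails at once if the spare roller is moved by more than 20 mm ((distance of roller_a from where it was at the start of the episode above 0.02 m and horizontal distance between roller_a and gauge above 0.2 m) or (distance of roller_b from where it was at the start of the episode above 0.02 m and horizontal distance between roller_b and gauge above 0.2 m)).
It fails at once if a bystander is moved by more than 30 mm (distance of any of foot, screwdriver, wrench, scoop, softener, carton from where it was at the start of the episode above 0.03 m).
It also fails if it takes over 58 s, if anything falls off the work surface, if the arm or the gripper's body presses on something with over 40 N, if the wrist force passes 120 N, or if a joint passes its speed limit or range.

## Working session

There is one attempt and no reset: what is moved stays moved. The work goes in short steps, each a Python script; the robot and the scene stay as the last script left them, time stands still between calls to the robot, and variables do not carry over. Pictures are saved under pics/ and viewed, at most 10 in all, crops included, and the job is handed in when it is done.

```bash
mkdir -p pics; cat > h.py <<'E'
import numpy as np, cv2, pickle
from scipy.spatial.transform import Rotation as R
from workcell import env, grip, inverse_kinematics, monitor, grab_frame
def Rm(a):
    a=np.array(a,float)
    if a.shape==(3,3): return a
    return (R.from_rotvec(a) if a.size==3 else R.from_quat(a)).as_matrix()
def ray(f,uv):
    p=cv2.undistortPoints(np.array([[uv]],float),np.array(f["intrinsics"]),np.array(f["distortion"]))[0,0]
    return np.array(f["position"]), Rm(f["attitude"])@np.array([p[0],-p[1],-1.])
def at_z(f,uv,z):
    o,d=ray(f,uv); return o+d*(z-o[2])/d[2]
def proj(f,P):
    P=np.atleast_2d(P).astype(float); c=(P-np.array(f["position"]))@Rm(f["attitude"]); c=c*[1,-1,-1]
    return cv2.projectPoints(c,np.zeros(3),np.zeros(3),np.array(f["intrinsics"]),np.array(f["distortion"]))[0][:,0]
def save(f,n): cv2.imwrite(n,cv2.cvtColor(f["image"],cv2.COLOR_RGB2BGR))
E
python3 - <<'E'
from h import *
F={n:grab_frame(n) for n in("scene","side","wrist")}
pickle.dump(F,open("F.pkl","wb"))
for n,f in F.items(): print(n,f["position"],f["attitude"],np.array(f["intrinsics"])[0,0],f["distortion"])
im=[cv2.resize(cv2.cvtColor(F[n]["image"],cv2.COLOR_RGB2BGR),(800,600)) for n in("scene","side")]
cv2.imwrite("pics/scene.png",im[0]);cv2.imwrite("pics/side.png",im[1]);save(F["wrist"],"pics/wrist.png")
s=monitor.read_state();print(s["time_s"],s["orientation"],s["eef_pos"],s["grip_width"])
E
```

```text
scene [1.36037452 0.05775674 0.83516832] [0.64256561 0.66308877 1.55555446] 414.3839583894651 [-0.06195059  0.          0.          0.          0.        ]
side [ 0.51227806 -0.90931322  0.79350527] [ 0.90364622 -0.02760183 -0.03514646] 379.5960601036357 [-0.04200762  0.          0.          0.          0.        ]
wrist [0.13667514 0.64134913 0.38497731] [-0.25379002 -0.17910972  1.22268193] 275.7308205354887 [-0.0380567  0.         0.         0.         0.       ]
0.15 [-5.31138175e-01 -3.09614272e+00  2.19774404e-03] [0.2164456  0.61238799 0.20477419] 0.09419616730402432
```

View pics/scene.png

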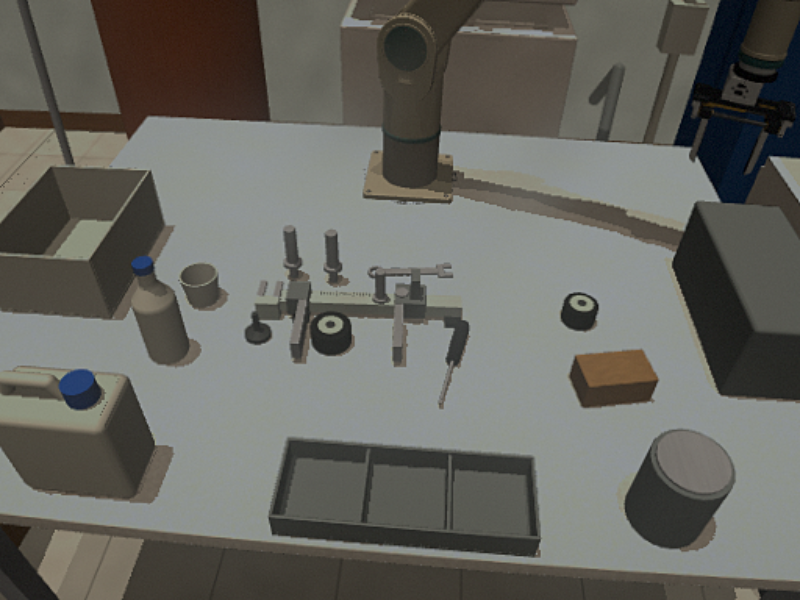

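View pics/side.png

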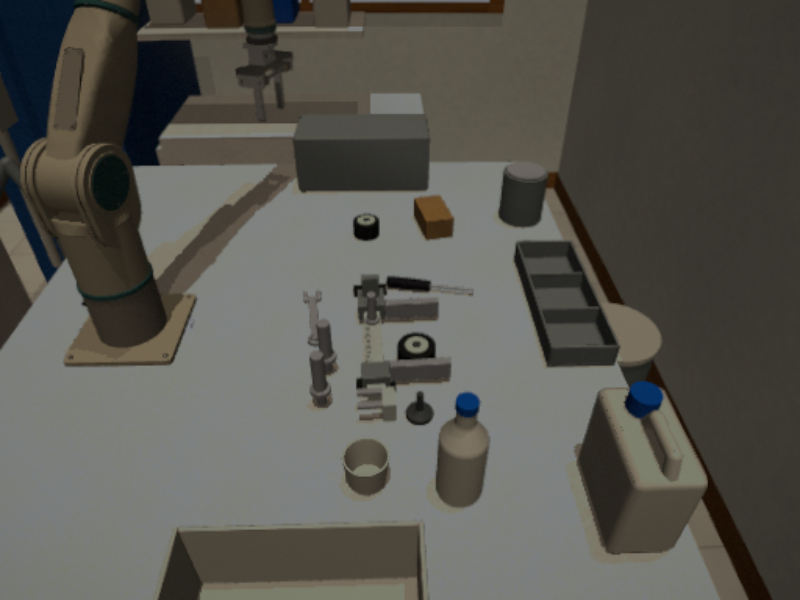

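The pin stands at about (380,287) in the 800×600 scene view, in front of the carriage and tab (410,285). The two larger look-alikes stand at (291,250) and (332,255). The roller is at (330,332), between the jaws, and the fork is at (268,297). Next I'll enlarge both views.

```bash
python3 - <<'E'
from h import *
F=pickle.load(open("F.pkl","rb"))
def crop(n,x0,y0,w,h,k):
    c=F[n]["image"][y0:y0+h,x0:x0+w,::-1]
    c=np.clip(c.astype(float)*1.5,0,255).astype(np.uint8)
    c=cv2.resize(c,None,fx=k,fy=k,interpolation=cv2.INTER_CUBIC)
    cv2.imwrite(f"pics/{n}_c.png",c)
crop("scene",150,135,160,110,5)
crop("side",190,165,120,110,5)
E
```

```text
(no output)
```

View pics/scene_c.png

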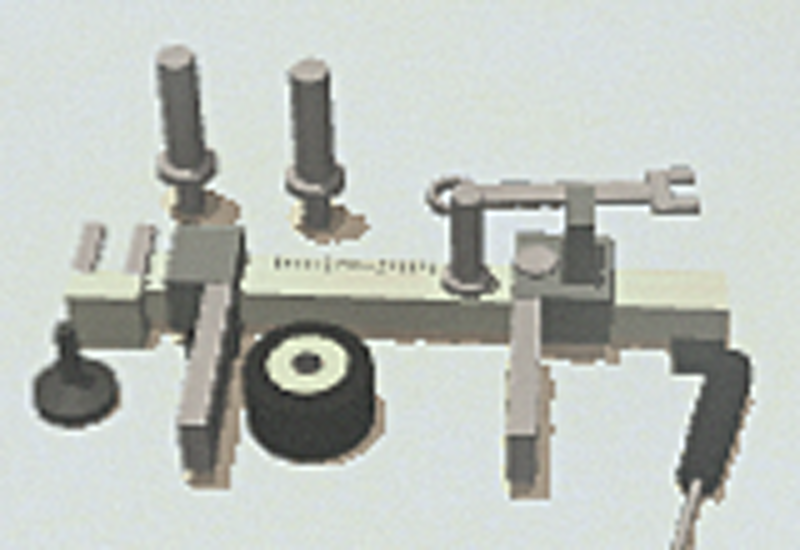

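View pics/side_c.png

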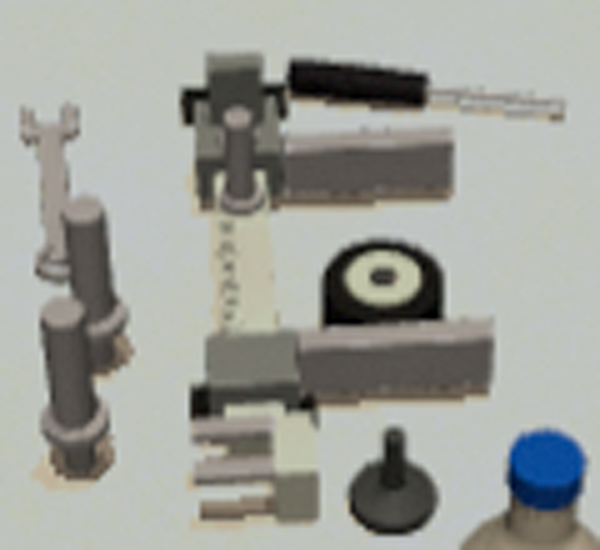

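```bash
cat > fit.py <<'E'
from h import *
from scipy.optimize import least_squares
F=pickle.load(open("F.pkl","rb"))
o=lambda n,c:(np.array(c)+.5)/5-.5+np.array({"scene":(150,135),"side":(190,165)}[n])
obs=[("scene",(135,-126,50),0,(181,426)),("scene",(135,-110,50),0,(213,425)),("scene",(135,-110,12),0,(213,478)),
("scene",(135,60,50),1,(507,433)),("scene",(135,76,50),1,(536,432)),("scene",(135,60,12),1,(509,488)),
("scene",(16,164,34),0,(729,312)),("scene",(-16,164,34),0,(726,272)),
("side",(135,-126,50),0,(494,340)),("side",(135,-110,50),0,(492,320)),("side",(135,-126,12),0,(491,393)),
("side",(135,60,50),1,(453,141)),("side",(135,76,50),1,(450,129)),("side",(135,60,12),1,(451,195))]
def T(p,P):
    c,s=np.cos(p[2]),np.sin(p[2]); x,y,z=np.array(P)/1000.
    return np.array([p[0]+c*x-s*y,p[1]+s*x+c*y,z])
# p: x,y,yaw,q, per-camera pixel offsets (calibration slack)
def res(p):
    r=[]
    for n,P,m,c in obs:
        P=np.array(P,float); P[1]-=1000*p[3]*m
        r+=list(proj(F[n],T(p,P))[0]-o(n,c)-(p[4:6] if n=="scene" else p[6:8]))
    return np.r_[r,p[4:8]*.7]
if __name__=="__main__":
    x0=at_z(F["scene"],o("scene",(400,275)),.034)
    s=least_squares(res,np.r_[x0[:2],0,0.01,0,0,0,0]); p=s.x; print("p",p.round(4),"rms",np.sqrt(np.mean(s.fun**2)))
    print(s.fun[:28].reshape(-1,2).round(1).tolist())
    np.save("p.npy",p)
    off={"scene":p[4:6],"side":p[6:8]}
    def G(n,c,z):
        w=at_z(F[n],o(n,c)+off[n],z); d=w[:2]-p[:2]; cc,ss=np.cos(p[2]),np.sin(p[2])
        return w[:2].round(4), (np.array([cc*d[0]+ss*d[1],-ss*d[0]+cc*d[1]])*1000).round(1)
    for nm,n,c,z in [("pin top","scene",(467,192),.1),("pin top","side",(237,116),.1),("collar ctr@","scene",(467,281),.040),
     ("tab","scene",(580,188),.095),("tab","side",(235,57),.095),
     ("prongL far","scene",(94,225),.04),("prongL near","scene",(86,270),.04),("prongR far","scene",(148,225),.04),("prongR near","scene",(135,268),.04),
     ("prong far tip","side",(191,430),.04),("prong far root","side",(272,428),.04),("prong near tip","side",(194,470),.04),("prong near root","side",(272,468),.04),("blk","side",(317,475),.04),("blk","scene",(70,298),.04),("blk","scene",(143,300),.04),
     ("hub","scene",(309,362),.04),("hub","side",(383,277),.04),
     ("rol L","scene",(246,365),.04),("rol R","scene",(374,365),.04),("rol near bottom","scene",(308,461),0),
     ("rol L","side",(323,285),.04),("rol R","side",(443,285),.04),("foot","scene",(77,392),.01),("wrench jaw","scene",(680,190),.005),("wrench ring","scene",(447,193),.005),
     ("decoyL base","scene",(185,215),0),("decoyR base","scene",(315,233),0),("scr tip","scene",(735,355),.02),("decL top","side",(65,310),.13),("decR top","side",(85,208),.13)]:
        print(nm,n,*G(n,c,z))
E
python3 fit.py
```

```text
p [ 0.4836 -0.0425  0.0494  0.0149 -0.8055 -0.0144  0.5847 -0.3684] rms 0.5433195266476298
[[0.1, -0.5], [-0.2, -0.0], [1.0, -0.8], [0.3, 0.6], [0.6, 1.0], [-0.4, -0.6], [-1.0, -0.1], [-0.9, 0.3], [0.1, -0.0], [-0.4, -0.1], [-0.0, -1.1], [0.3, 1.1], [0.2, 0.3], [0.2, -0.4]]
pin top scene [ 0.4805 -0.0262] [-2.3 16.5]
pin top side [ 0.4826 -0.0199] [ 0.1 22.7]
collar ctr@ scene [ 0.4877 -0.0252] [ 4.9 17.1]
tab scene [0.4644 0.0358] [-15.4  79.2]
tab side [0.4806 0.0463] [ 1.4 88.8]
prongL far scene [ 0.4617 -0.2477] [ -32.1 -203.8]
prongL near scene [ 0.5009 -0.2431] [   7.4 -201.2]
prongR far scene [ 0.4584 -0.2162] [ -33.8 -172.2]
prongR near scene [ 0.4963 -0.2156] [   4.1 -173.5]
prong far tip side [ 0.458  -0.2141] [ -34.1 -170.1]
prong far root side [ 0.5011 -0.2141] [   9.  -172.2]
prong near tip side [ 0.4603 -0.2423] [ -33.2 -198.3]
prong near root side [ 0.5009 -0.2422] [   7.4 -200.3]
blk side [ 0.5243 -0.2478] [  30.5 -207. ]
blk scene [ 0.5251 -0.2466] [  31.3 -205.9]
blk scene [ 0.5225 -0.2053] [  30.7 -164.5]
hub scene [ 0.5622 -0.1046] [ 75.4 -65.9]
hub side [ 0.5664 -0.098 ] [ 79.9 -59.4]
rol L scene [ 0.5681 -0.1384] [ 79.6 -99.9]
rol R scene [ 0.5609 -0.069 ] [ 75.9 -30.3]
rol near bottom scene [ 0.5986 -0.1015] [112.  -64.5]
rol L side [ 0.5313 -0.1036] [ 44.5 -63.4]
rol R side [ 0.6008 -0.1059] [113.9 -69.1]
foot scene [ 0.569  -0.2358] [  75.8 -197.3]
wrench jaw scene [0.3507 0.0959] [-125.9  144.8]
wrench ring scene [ 0.3691 -0.0494] [-114.7   -1.2]
decoyL base scene [ 0.4013 -0.2092] [ -90.5 -162.4]
decoyR base scene [ 0.4098 -0.1266] [-77.9 -80.3]
scr tip scene [0.5121 0.1296] [ 36.9 170.6]
decL top side [ 0.399  -0.2141] [ -93.  -167.2]
decR top side [ 0.4035 -0.1358] [-84.7 -89.2]
```

```bash
cat >> h.py <<'E'
import os
if os.path.exists("p.npy"):
    p=np.load("p.npy"); c_,s_=np.cos(p[2]),np.sin(p[2]); Rg=np.array([[c_,-s_,0],[s_,c_,0],[0,0,1]]); Og=np.array([p[0],p[1],0])
    yv=Rg[:,1]; zv=np.array([0,0,-1.]); ROT=R.from_matrix(np.c_[np.cross(yv,zv),yv,zv]).as_rotvec()
    W=lambda x,y,z: Og+Rg@(np.array([x,y,z])/1000)
    Gc=lambda w: Rg.T@(np.array(w)-Og)*1000
E
python3 - <<'E'
from h import *
print(ROT,W(0,20,300),inverse_kinematics(W(0,20,250),ROT))
s=monitor.read_state()["eef_pos"]
env.servo_line([s[0],s[1],.27],velocity=.2)
env.reach(W(0,20,190),ROT)
grip(.045,6)
s=monitor.read_state();print(s["time_s"],s["eef_pos"],Gc(s["eef_pos"]),s["joint_pos"])
f=grab_frame("wrist");pickle.dump(f,open("w1.pkl","wb"));print(f["position"])
c=cv2.resize(np.clip(f["image"][:,:,::-1]*1.4,0,255).astype(np.uint8),(800,600),interpolation=cv2.INTER_CUBIC);cv2.imwrite("pics/w1.png",c)
E
```

```text
[ 0.07753045 -3.14063583 -0.        ] [ 0.48266125 -0.0225555   0.3       ] [-0.16962651  0.34034008  0.21291619  1.91406875 -0.09043697  0.89630527
  1.70814364]
3.975 [ 0.48264453 -0.02256831  0.18999073] [-1.73283347e-02  1.99880251e+01  1.89990727e+02] [-0.16691374  0.42149951  0.2161721   1.99256348 -0.13042925  0.74052966
  1.74752757]
[ 0.39810906 -0.02599634  0.3703079 ]
```

View pics/w1.png

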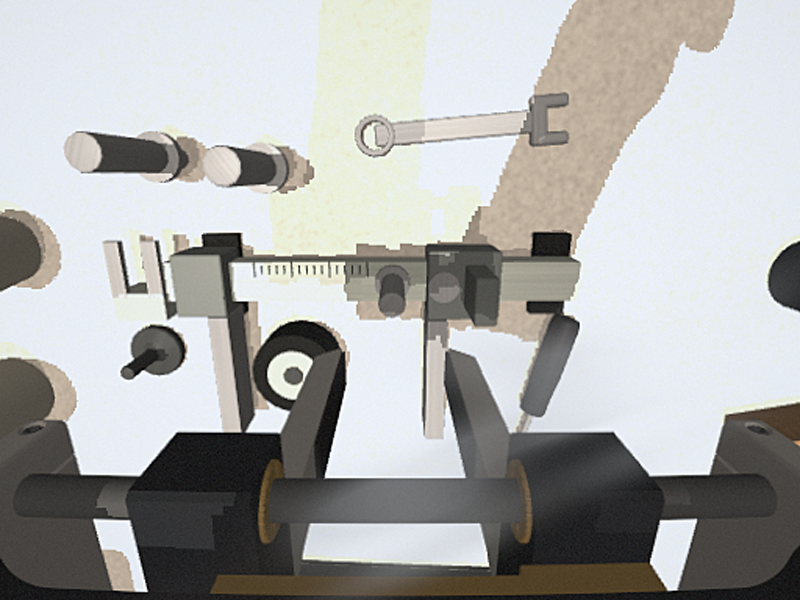

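The wrist view shows the pin at about (391,300) and the fork prongs at x ≈ 105–127 and 141–160, y ≈ 240–295. The fixed jaw, the carriage and both decoys are clear of the approach. I'll enlarge the fork and pin.

```bash
python3 - <<'E'
from h import *
f=pickle.load(open("w1.pkl","rb"))
im=np.clip(f["image"][:,:,::-1]*1.4,0,255).astype(np.uint8)
a=cv2.resize(im[145:210,60:110],None,fx=8,fy=8,interpolation=cv2.INTER_CUBIC)
b=cv2.resize(im[145:210,228:278],None,fx=8,fy=8,interpolation=cv2.INTER_CUBIC)
cv2.imwrite("pics/w1c.png",np.hstack([a,b]))
for P in [(-34,-185,40),(8,-185,40),(0,20,100),(0,20,40),(16,164,34),(-16,164,34),(135,-110,50),(135,-126,50)]:
    q=proj(f,W(*P))[0]; print(P,q.round(1),(q/.64).round())
E
```

```text
(-34, -185, 40) [ 83.1 155.9] [130. 244.]
(8, -185, 40) [ 88.8 189.1] [139. 295.]
(0, 20, 100) [251.3 197.4] [393. 308.]
(0, 20, 40) [251.4 182.9] [393. 286.]
(16, 164, 34) [363.8 193.9] [568. 303.]
(-16, 164, 34) [366.7 169.4] [573. 265.]
(135, -110, 50) [155.4 281.5] [243. 440.]
(135, -126, 50) [143.7 281.4] [224. 440.]
```

View pics/w1c.png

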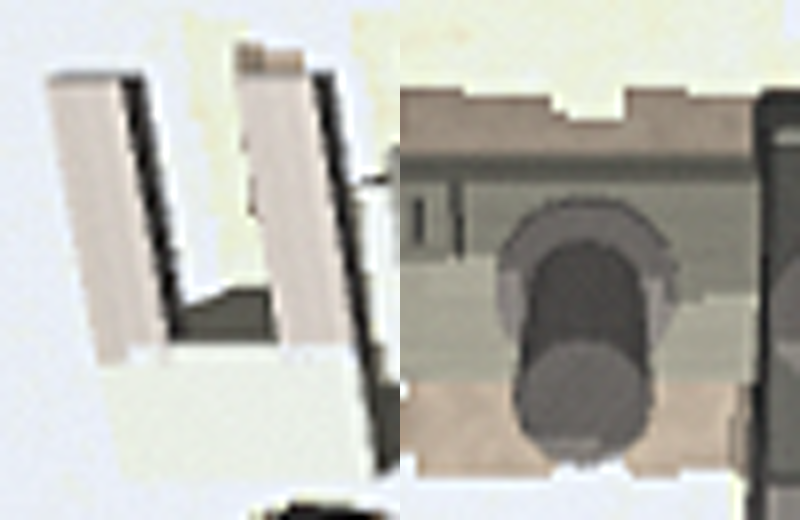

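```bash
python3 - <<'E'
from h import *
print(env.servo_line(W(-1.5,19.6,67),velocity=.08,max_force=8))
f0=np.array(monitor.read_state()["force"])
grip(.012,8); s=monitor.read_state(); print(s["grip_width"],s["gripper_force"],(np.array(s["force"])-f0).round(2))
grip(.012,20); s=monitor.read_state(); print(s["grip_width"],s["gripper_force"],(np.array(s["force"])-f0).round(2))
print(env.servo_line(W(-1.5,19.6,75),velocity=.04,max_force=12)); s=monitor.read_state(); print(Gc(s["eef_pos"]),(np.array(s["force"])-f0).round(2),s["grip_width"])
E
```

```text
False
0.0176397205923326 8.000590950250626 [-1.33 -0.99  0.36]
0.01745297367264697 20.000684559345245 [-1.6  -1.92  1.06]
False
[-1.38353322 19.32208116 75.34742494] [-1.09 -1.76 -0.93] 0.017497261467092226
```

```bash
python3 - <<'E'
from h import *
f0=np.array(monitor.read_state()["force"])
print(env.servo_line(W(-1.5,19.6,123),velocity=.08,max_force=15))
print(env.servo_line(W(-9,-185.5,123),velocity=.15,max_force=15))
env.pause(.3); s=monitor.read_state(); print(s["time_s"],Gc(s["eef_pos"]),s["force"],s["grip_width"])
F={n:grab_frame(n) for n in("scene","side","wrist")}; pickle.dump(F,open("F2.pkl","wb"))
def cr(n,P,w,h,k):
    u=proj(F[n],W(*P))[0]; x0,y0=int(u[0]-w/2),int(u[1]-h/2); x0=max(x0,0);y0=max(y0,0)
    im=np.clip(F[n]["image"][y0:y0+h,x0:x0+w,::-1]*1.5,0,255).astype(np.uint8); print(n,x0,y0,im.shape)
    return cv2.resize(im,(w*k,h*k),interpolation=cv2.INTER_CUBIC)
A=np.hstack([cr("scene",(0,-185,60),50,75,8),cr("side",(0,-185,60),50,75,8)])
cv2.imwrite("pics/n2.png",A)
for n in("scene","side"):
    print(n,[ (nm,proj(F[n],W(*P))[0].round(1).tolist()) for nm,P in dict(colC=(-9,-185.5,90),shankbot=(-9,-185.5,66),slottip=(-34,-185,40),slotroot=(8,-185,40)).items()])
E
```

```text
False
False
9.3833 [  -8.88154057 -185.06907092  123.02420069] [-0.66793729  0.55613209 -2.73881459] 0.017713591410313638
scene 146 144 (75, 50, 3)
side 216 210 (75, 50, 3)
scene [('colC', [170.5, 171.7]), ('shankbot', [171.4, 178.2]), ('slottip', [174.1, 179.4]), ('slotroot', [171.6, 188.9])]
side [('colC', [237.4, 240.7]), ('shankbot', [237.7, 247.2]), ('slottip', [228.5, 254.4]), ('slotroot', [244.5, 253.4])]
```

View pics/n2.png

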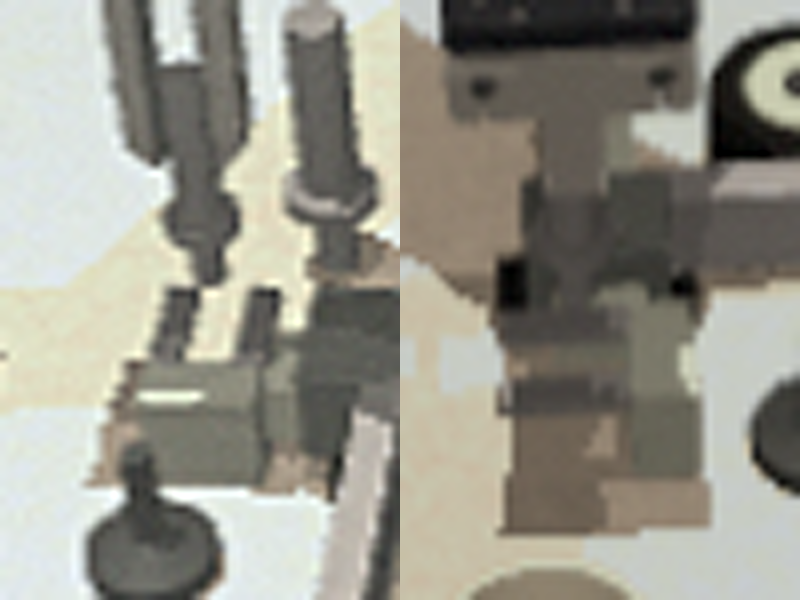

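The shank sits over the slot: it measures 171.9 px in the scene view, against a slot line of about 173 tapering to 172. That agrees with the prediction to within 0.5 mm. Lowering with a force guard.

```bash
python3 - <<'E'
from h import *
f0=np.array(monitor.read_state()["force"])
hit=env.servo_line(W(-9,-185.5,85),velocity=.06,max_force=5); s=monitor.read_state(); print(hit,Gc(s["eef_pos"]),np.array(s["force"])-f0)
if not hit:
    hit=env.servo_line(W(-9,-185.5,72),velocity=.03,max_force=4); s=monitor.read_state(); print(hit,Gc(s["eef_pos"]),np.array(s["force"])-f0)
E
```

```text
False [  -8.89660303 -185.6060342    85.00012284] [-0.11511113 -0.207533    0.49961003]
True [  -8.93360392 -185.48831806   72.95400565] [-4.29569338e-01 -3.74881340e-03  5.28642156e+00]
```

```bash
python3 - <<'E'
from h import *
grip(.022); env.pause(.1); grip(.05); env.pause(.3)
env.servo_line(W(-9,-185.5,170),velocity=.12)
# go behind the tab, gripper closed
env.servo_line(W(0,122,170),velocity=.25)
grip(.0,10)
F={n:grab_frame(n) for n in("scene","wrist")}; pickle.dump(F,open("F3.pkl","wb"))
s=monitor.read_state(); print(s["time_s"],Gc(s["eef_pos"]),s["grip_width"])
f=F["scene"]; a=np.clip(f["image"][135:245,150:310,::-1]*1.5,0,255).astype(np.uint8)
cv2.imwrite("pics/s3.png",cv2.resize(a,None,fx=5,fy=5,interpolation=cv2.INTER_CUBIC))
E
```

```text
15.3917 [-4.01762947e-03  1.22033752e+02  1.70015115e+02] 0.000707715545544002
```

View pics/s3.png

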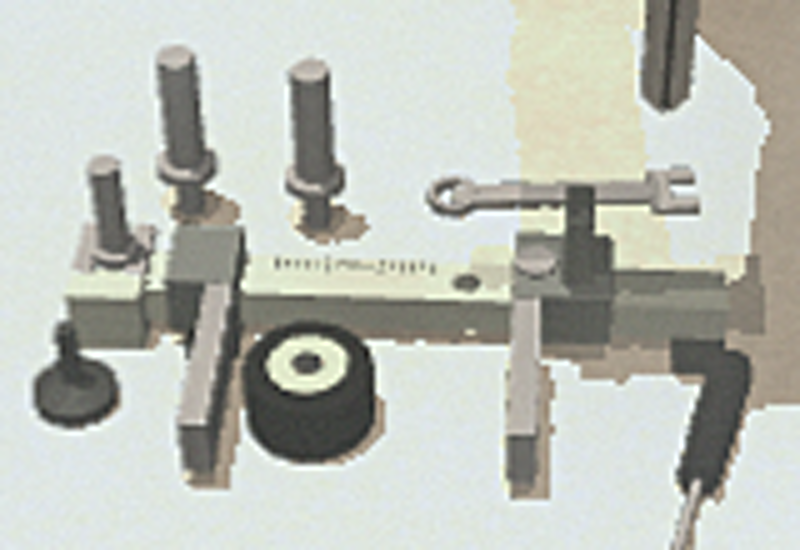

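```bash
python3 - <<'E'
from h import *
st=lambda:(lambda s:(round(s["time_s"],2),Gc(s["eef_pos"]).round(2).tolist(),(Rg.T@np.array(s["force"])).round(2).tolist()))(monitor.read_state())
print(env.servo_line(W(0,122,68),velocity=.12,max_force=8),st())
print(env.servo_line(W(0,88,68),velocity=.03,max_force=3),st())
y0=Gc(monitor.read_state()["eef_pos"])[1]; np.save("y0.npy",y0)
for d in (20,40,60,68):
    print(d,env.servo_line(W(0,y0-d,68),velocity=.04,max_force=14),st())
E
```

```text
False (16.39, [0.48, 122.01, 68.45], [-0.29, 0.0, 0.42])
True (17.13, [-0.24, 100.31, 67.83], [0.58, 0.08, -0.28])
20 False (17.8, [-0.57, 81.59, 67.64], [-0.05, 4.75, -2.38])
40 False (18.45, [-0.51, 60.75, 67.72], [-0.58, 4.16, -2.72])
60 False (19.1, [-0.42, 40.35, 67.87], [-0.89, 3.35, -3.24])
68 False (19.45, [-0.36, 32.2, 67.93], [-0.98, 2.83, -2.13])
```

```bash
python3 - <<'E'
from h import *
y0=float(np.load("y0.npy"))
for d in np.arange(69,85.1,1):
    h=env.servo_line(W(0,y0-d,68),velocity=.01,max_force=6); s=monitor.read_state(); g=Gc(s["eef_pos"]); fy=(Rg.T@np.array(s["force"]))[1]
    print(d,h,round(g[1],2),round(fy,2))
    if h or fy>10: break
f=grab_frame("scene");print(monitor.read_state()["time_s"])
a=np.clip(f["image"][135:245,150:310,::-1]*1.5,0,255).astype(np.uint8)
cv2.imwrite("pics/s4.png",cv2.resize(a,None,fx=5,fy=5,interpolation=cv2.INTER_CUBIC))
E
```

```text
69.0 False 31.77 5.75
70.0 False 30.95 6.36
71.0 False 29.96 4.82
72.0 False 28.97 5.43
73.0 False 27.99 6.39
74.0 False 27.02 5.23
75.0 False 26.22 5.84
76.0 False 25.34 6.36
77.0 False 24.39 6.88
78.0 False 23.4 6.87
79.0 False 22.38 6.8
80.0 False 21.41 6.17
81.0 False 20.41 6.89
82.0 False 19.38 6.24
83.0 False 18.4 7.01
84.0 False 17.41 5.2
85.0 False 16.42 6.07
23.75
```

View pics/s4.png

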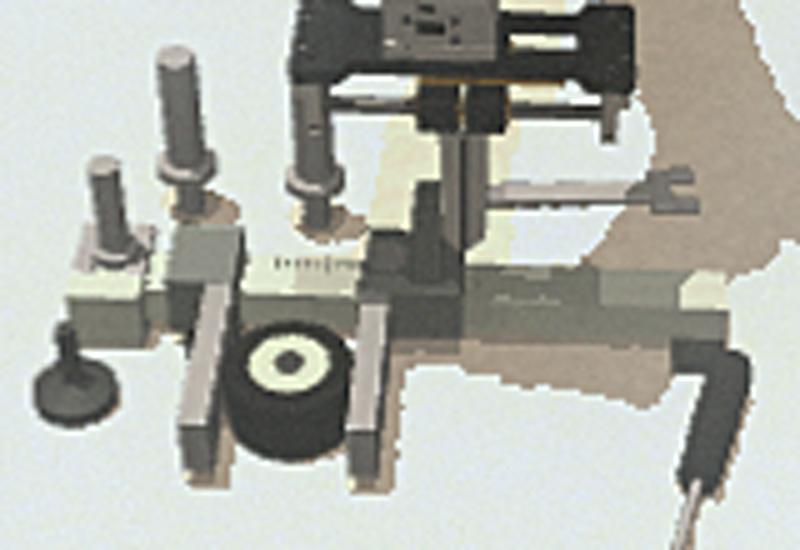

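The roller now sits between both jaws, with only a few mm left to the fixed jaw at crop x ≈ 225. The pin is still hanging at (107,220). Continuing in 0.4 mm steps.

```bash
python3 - <<'E'
from h import *
y0=float(np.load("y0.npy"))
for d in np.arange(85.4,97,.4):
    h=env.servo_line(W(0,y0-d,68),velocity=.01,max_force=5); env.pause(.05); s=monitor.read_state(); g=Gc(s["eef_pos"]); fy=(Rg.T@np.array(s["force"]))[1]
    print(round(d,1),h,round(g[1],2),round(fy,2))
    if h or fy>9.6: break
print(s["time_s"])
E
```

```text
85.4 False 16.1 6.94
85.8 False 15.76 6.73
86.2 False 15.51 7.43
86.6 False 15.25 7.12
87.0 False 15.07 8.49
87.4 False 14.89 9.04
87.8 False 14.66 8.61
88.2 False 14.46 9.74
26.15
```

```bash
python3 - <<'E'
from h import *
env.pause(.4)
s=monitor.read_state(); print(Gc(s["eef_pos"]),s["force"])
env.servo_line(W(0,19,68),velocity=.02); env.servo_line(W(0,40,68),velocity=.06)
env.servo_line(W(0,60,220),velocity=.2); env.pause(.4)
F={n:grab_frame(n) for n in("scene","wrist")}; s=monitor.read_state(); print(s["time_s"],s["force"])
a=np.clip(F["scene"]["image"][135:245,150:310,::-1]*1.5,0,255).astype(np.uint8)
cv2.imwrite("pics/s5.png",cv2.resize(a,None,fx=5,fy=5,interpolation=cv2.INTER_CUBIC))
E
```

```text
[-0.36842778 14.47110798 67.99636516] [-1.80418266  8.41861494 -2.27697096]
28.9583 [-0.79369334 -0.50989317 -0.31635425]
```

View pics/s5.png

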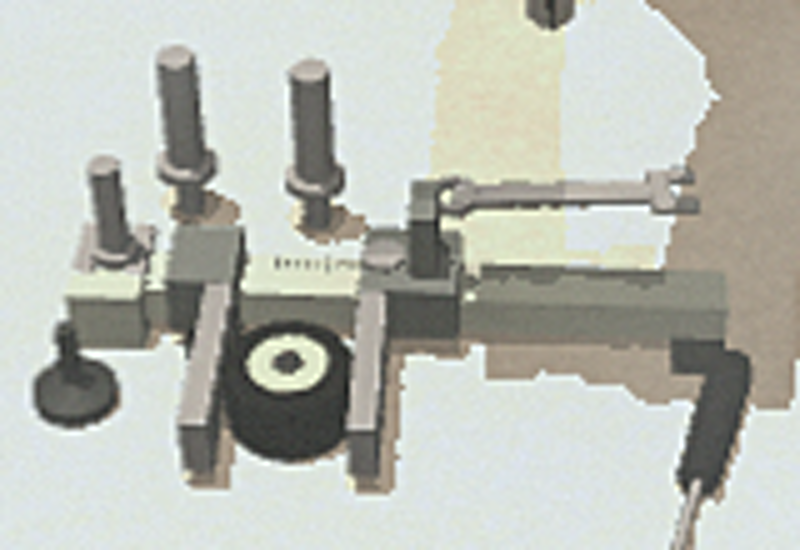

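The force rose about 2.5 N/mm over the last 1.2 mm of travel, which matches the jaw spring. That puts the nip at roughly 3–4 N with about 0.02 rad of tilt. The picture shows the roller touching both jaws at crop x ≈ 226 and 353. The pin is hanging upright at (107,220) and the robot is clear.

```bash
python3 -c "
from h import *
print(env.sign_off())"
```

```text
the job is handed in; nothing more can be done
None
```

I handed the job in at about 29 s of the 58 s allowed; the sign-off gave no verdict. The pin hangs in the fork's notch, the roller is nipped between both jaws at an estimated 3–4 N with the moving jaw nearly square, and nothing else around the caliper appears moved.

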